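# Raise a reader head to the second notch of its ratchet stand

## Robot

A 6-joint arm with a two-finger parallel gripper is mounted at the origin on the work surface. World frame = base frame: x ahead of the robot, y to its left, z up, the work surface at z = 0. Lengths are in mm, angles in rad, forces in N, time in s.
With the tool pointing down it reaches from about 300 to 775 mm from the base axis. Payload 14.6 kg.
Tool frame: the origin (TCP) lies at the very end of the fingers, on their centre line; the grasp point (between the pads) lies 19 mm behind it; z points along the fingers, y is the line along which they close (so a half turn about z gives the same grasp; the last joint's range is limited). The gripper opens to 94 mm and grips with 3 to 60 N. Pads are 16 mm wide; open, the fingers measure 119 mm over their backs; the gripper's body (75 mm by 177 mm) begins 78 mm behind the grasp point.
Start: joints at [-1.248, 0.3, 1.521, -0, 1.321, -0.067], TCP at [208.994, -508.734, 205.446] pointing down, gripper open.
Joint ranges: [-3.03, 3.03], [-0.79, 2.21], [0.23, 2.52], [-1.04, 4.18], [0, 3.07], [-2.55, 2.55]. Speed limits (rad/s): [2.22, 2.22, 2.57, 3.14, 3.14, 3.14].

## Interface

Orientations are given as [roll, pitch, yaw] about the fixed x, y, z axes, in that order (R = Rz(yaw) Ry(pitch) Rx(roll)).
In Python, from cell import manip gives the robot as it stands.
- The arm moves only by the tool servo_tool, never from a script. Its argument "motion" is a list that holds one entry, the list of rows, each a list of 7 numbers: the shift along the world's x, y, z as a fraction of full scale, then the turn, a rotation vector about the world's x, y, z as a fraction of full scale, then the closure, from 0 (fully open) to 1 (shut). In form: [[[x, y, z, rx, ry, rz, gripper], ...]]. A call has 1 to 10 rows; each row is the pose to reach, as a shift and turn from the pose commanded when the call began, turning the shorter way round; what a row does not reach only later rows make up. Full scale, the value 1, is 0.5 m for a shift and pi rad for a turn. A row lasts 1/10 s, in which the tool goes at most 50 mm and 8.59 degrees, less where a joint would pass 70% of its speed; a pose out of reach is approached as far as the arm can. A call with a number of a shift or a turn outside -1 to 1 is refused whole. A call with a gripper value outside its range is refused whole. The fingers move at their own pace and stop on an object; "newtons" is the grip in N (left out, the last holds). Time passes only in rows, so rows that repeat a pose let the fingers close. It gives the time, the measured TCP pose, the force, the opening and the grip force at its end, in the units of the state.
- manip.read_state(): the state, without advancing time (a new reading comes with each control period).
- manip.camera(name): name is "side" or "top"; returns a dict with "frame" (384x512x3 uint8, red, green, blue), "range_z" (384x512 float32, mm along the optical axis (not along the pixel's ray), 0 where there is no reading), "vfov" (degrees; the focal length in pixels is half the picture's height over the tangent of half this angle, whatever the lens; pixels are square), "cx", "cy" (the principal point, pixels), "cam_to_world" (4x4, takes a point from camera to world coordinates). Camera axes: x right, y down, z forward; pixel columns grow to the right and rows downward; lengths in mm; the calibration is good to about 2 mm. A picture is of the moment at which its call begins.
- manip.sign_off(): hands the job in; it is judged then, once.
The state is a dict: "clock": time; "joints": joint angles; "qd": joint speeds; "effort": joint torques, N m; "eef_pos": TCP position; "eef_rot": TCP orientation; "wrist_force": force on the tool from outside, world axes, zero at the start; "moment": the same for the moment, N m; "finger_gap": finger opening in mm; "finger_force": force on a finger pad.
Only numpy, scipy, OpenCV 4.12 (cv2) and the standard library are available. Lean on these libraries where they do the work, as an engineer would, in place of code of your own. Each camera call takes 0.05 s, during which the arm holds its last target. There are 200 camera calls.

## Task

Taller sample cups have to fit under the reader: lift its sliding ladder section by the black tab on top, let the first rung below the gravity pawl go past it, raise the second rung past it too so that the pawl drops back beneath that rung, then lower gently until this second rung rests on the pawl, and let go. Feel for the seat: do not drop the section, force it down or push it hard sideways against its guides, and leave the cup, mouse, wooden block and dish where they are.

Things in the scene. Friction and masses are not known exactly. Their poses are not given: they have to be found in the camera images.
- stand: Fixed stand: dark steel base plate 190 x 140 x 12 mm (x -130 to +60 mm) with two upright guide channels, 79 mm apart along y, up to 170 mm above the table. Origin on the table midway between the channels; z up, y from one channel to the other, +x the pawl's side, -x the reader head's side. Its place and its yaw (within 0.4 rad) vary.
- ladder: Loose steel ladder section, 0.7 to 0.92 kg, upright in the channels with about 2 mm play, free to slide up. Origin mid-foot, axes as the stand's. Starts with its foot on the base plate, 12 mm above the table. Two stiles; crossbar (80 mm along y) with its top 184 mm above the foot. Pressing it on base, guides or pawl with over 20 N is too hard.
- tab (a point): Middle of the black grip tab on the crossbar, 30 mm (ladder x) by 18 mm (y) by 32 mm tall, 184 to 216 mm above the foot; the point is 200 mm above the foot. Pinch it from above across its 18 mm. The reader head (48 x 60 x 34 mm) hangs from the crossbar 38 to 86 mm to -x, its top level with the crossbar's.
- rung2 (a point): Centre of the second rung, the one to hang on the pawl, 66 mm above the foot. Rungs are round bars 10 mm thick, 46 mm apart, at 20, 66, 112, 158 mm above the foot. At the start the pawl points in between those at 112 and 158: the rung at 112 is the first that must go past it, this is the second.
- pawl (a joint): Gravity pawl, a steel finger 20 mm wide hinged 36 mm to +x of the ladder, tip towards it. Angle in rad: 0 dropped on its stop, grows as a rising rung lifts it, about 0.5 lets a rung past, then it falls. The dropped tip's flat top is 138 to 160 mm above the table (clamped by hand, unmeasured): rung 2 seats 65 to 87 mm above its start; a 105 to 115 mm lift clears rung 2, never rung 3.
- cup: White plastic cup 68 mm across, 85 mm tall, standing to the left or right; origin under its centre. Bystander.
- mouse: Black computer mouse 100 x 58 x 22 mm; origin under its centre. Bystander.
- block: Wooden strip 150 x 22 x 12 mm lying on the table; origin under its centre. Bystander.
- dish: White sample dish 60 mm across, 18 mm tall, on the stand's base under the reader head; origin under its centre. Bystander.

How it is judged:
By the outcome, as a careful person would: the job done as asked, in the order asked, and still so for the second after the job is handed in, with the robot touching nothing.
It also fails if it takes over 48 s, if anything falls off the work surface, if the arm or the gripper's body presses on something with over 40 N, if the wrist force passes 120 N, or if a joint passes its speed limit or range.

## Working session

There is one attempt and no reset: what is moved stays moved. The work goes in short steps, Python scripts to look and compute and a tool call to move; the robot and the scene stay as the last step left them, time stands still between calls to the robot, and variables do not carry over. Pictures are saved under pics/ and viewed, at most 10 in all, crops included, and the job is handed in when it is done.

Besides the shell and the picture viewer there is one more tool, called after "Emit:" as name(argument=value, ...), one argument or row to a line, values as JSON. servo_tool: Moves the arm, as the interface text tells. Its arguments: {"type":"object","properties":{"motion":{"type":"array"},"newtons":{"type":"number"}},"required":["motion"]}

```bash
mkdir -p pics; cat > h.py <<'E'
import numpy as np, cv2
from cell import manip
def cam(n):
    c=manip.camera(n); f=c["frame"]; d=c["range_z"]; h,w=d.shape
    F=h/2/np.tan(np.radians(c["vfov"])/2); v,u=np.mgrid[:h,:w]
    P=np.stack([(u-c["cx"])/F*d,(v-c["cy"])/F*d,d,np.ones_like(d)],-1)@np.array(c["cam_to_world"]).T
    return f,d,P[...,:3],c
E
python3 - <<'E'
from h import *
ims=[]
for n in("side","top"):
    f,d,P,c=cam(n); np.savez(n,f=f,P=P,d=d); ims.append(f); print(n,np.round(np.array(c["cam_to_world"]),2).tolist())
cv2.imwrite("pics/a.png",ims[0][...,::-1]);cv2.imwrite("pics/b.png",ims[1][...,::-1])
print(manip.read_state())
E
```

```text
side [[-0.76, -0.52, 0.39, 126.48], [-0.65, 0.6, -0.46, 542.72], [0.01, -0.61, -0.8, 1038.12], [0.0, 0.0, 0.0, 1.0]]
top [[0.0, -1.0, 0.08, 508.1], [-1.0, -0.0, -0.01, 2.68], [0.01, -0.08, -1.0, 1313.94], [0.0, 0.0, 0.0, 1.0]]
{'clock': 0.1, 'joints': array([-1.24760372e+00,  3.00419118e-01,  1.52150001e+00,  1.18747612e-06,
        1.32070852e+00, -6.66255223e-02]), 'qd': array([-6.31087671e-04, -6.53855378e-05, -2.70076881e-03, -1.85007114e-03,
       -3.03470518e-04,  5.04751876e-04]), 'effort': array([ 2.58793072e-03, -5.32640934e+01, -3.53280258e+01,  7.10396119e-02,
        2.35141284e-02, -7.20576213e-05]), 'eef_pos': array([ 208.92232659, -508.52526771,  204.94914027]), 'eef_rot': array([-3.14056003e+00, -7.00539488e-05,  3.89817802e-01]), 'wrist_force': array([ 0.06937451, -0.23539546, -0.37201476]), 'moment': array([ 0.00118872,  0.08168004, -0.00084984]), 'finger_force': 0.0, 'finger_gap': 93.7589741966245}
```

View pics/a.png

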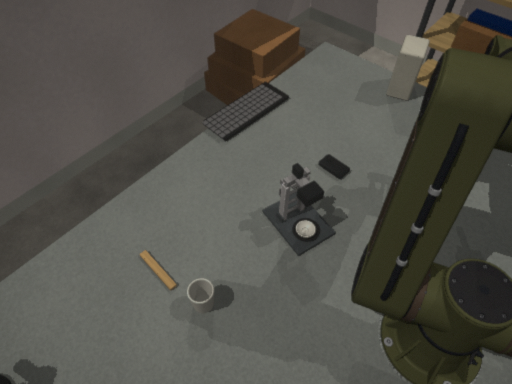

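View pics/b.png

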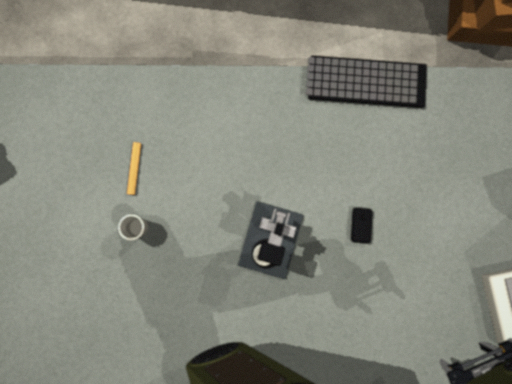

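The side view shows the stand at about (300,205), with the dish at (306,229), the black head at (311,192) and the tab at (298,170). In the top view the stand's base is centred near (271,240), the crossbar is near (278,229), and the cup (131,227), block (135,168) and mouse (362,225) are well clear.

```bash
python3 - <<'E'
from h import *
t=np.load("top.npz");s=np.load("side.npz")
for n,o,(r0,r1,c0,c1) in(("top",t,(190,290,230,310)),("side",s,(150,255,255,345))):
    P=o["P"][r0:r1,c0:c1];f=o["f"][r0:r1,c0:c1].astype(int)
    z=P[...,2]
    for lo,hi in((6,17),(160,190),(190,204),(205,240)):
        m=(z>lo)&(z<hi)&(o["d"][r0:r1,c0:c1]>0)
        if m.sum()<4: print(n,lo,m.sum());continue
        q=P[m]; R=cv2.minAreaRect(q[:,:2].astype(np.float32)); print(n,lo,m.sum(),"mean",q.mean(0).round(1),"rect",np.round(R[0],1),np.round(R[1],1),round(R[2],1),"zmax",q[:,2].max().round(1), "col",f[m].mean(0).round())
f=t["f"][180:300,220:320];g=s["f"][145:260,250:350]
cv2.imwrite("pics/c.png",np.hstack([cv2.resize(x[...,::-1],(400,480),interpolation=cv2.INTER_CUBIC) for x in(f,g)]))
E
```

```text
top 6 2026 mean [472.6 -63.   11.7] rect [482.4 -56.3] [207.9 260.8] 89.7 zmax 17.0 col [68. 72. 71.]
top 160 55 mean [479.7 -60.  179.3] rect [469.8 -67.2] [82.3 99.2] 73.6 zmax 189.8 col [120. 118. 113.]
top 190 797 mean [465.9 -66.2 194.7] rect [468.6 -66.8] [79.8 95.7] 73.2 zmax 203.5 col [81. 79. 78.]
top 205 102 mean [504.4 -76.9 226.5] rect [504.1 -77.5] [18. 29.] 72.7 zmax 231.7 col [44. 43. 43.]
side 6 1812 mean [463.2 -67.   12. ] rect [ 532.6 -150.4] [265.2 430.5] 26.2 zmax 17.0 col [51. 53. 52.]
side 160 245 mean [461.6 -48.4 176.3] rect [467.7 -59.2] [84.7 96.7] 64.9 zmax 190.0 col [50. 50. 48.]
side 190 547 mean [465.4 -63.  194.6] rect [468.7 -64.8] [82.  98.5] 71.9 zmax 203.5 col [62. 61. 59.]
side 205 114 mean [501.8 -73.1 221.5] rect [503.8 -75.1] [18.1 31.9] 78.7 zmax 231.8 col [38. 38. 36.]
```

View pics/c.png

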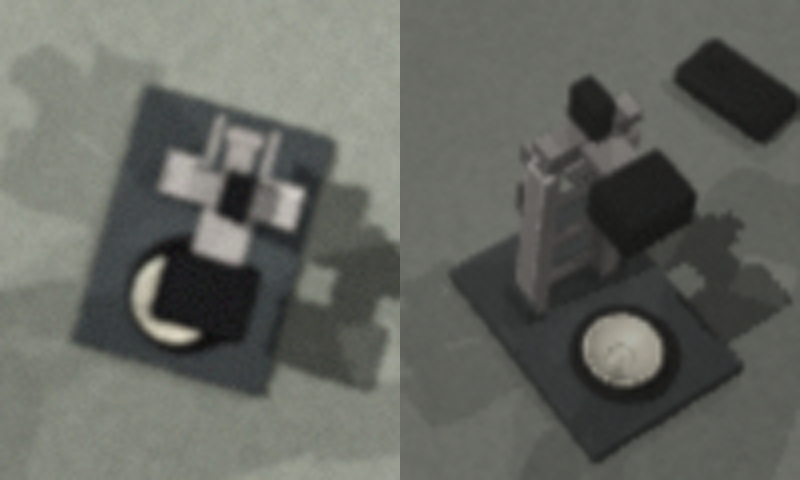

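The tab is at about (504,-76.5), its top is at z 228, and the stand's yaw is about -0.295 rad. I'm moving to hover above it.

Emit:
servo_tool(
  motion=[
    [[0,0,0.1,0,0,0,0],[0.1,0.15,0.17,0,0,-0.04,0],[0.59,0.864,0.17,0,0,-0.218,0],[0.59,0.864,0.17,0,0,-0.218,0],[0.59,0.864,0.17,0,0,-0.218,0],[0.59,0.864,0.17,0,0,-0.218,0],[0.59,0.864,0.17,0,0,-0.218,0],[0.59,0.864,0.17,0,0,-0.218,0],[0.59,0.864,0.17,0,0,-0.218,0],[0.59,0.864,0.17,0,0,-0.218,0]],
  ],
  newtons=20,
)

```text
clock: 1.1
eef_pos: [450.9, -153.8, 287.1]
eef_rot: [3.142, 0.0, -0.295]
wrist_force: [0.2, -1.2, 0.3]
finger_gap: 93.8
finger_force: 0.0
```

Emit:
servo_tool(
  motion=[
    [[0,0,0,0,0,0,0],[0,0,0,0,0,0,0],[0,0,0,0,0,0,0]],
  ],
)

```text
clock: 1.4
eef_pos: [449.8, -156.4, 286.9]
eef_rot: [3.141, 0.0, -0.296]
wrist_force: [0.4, 0.0, -0.1]
finger_gap: 94.1
finger_force: 0.0
```

Emit:
servo_tool(
  motion=[
    [[0.108,0.159,0,0,0,0,0],[0.108,0.159,0,0,0,0,0],[0.108,0.159,-0.03,0,0,0,0],[0.108,0.159,-0.07,0,0,0,0],[0.108,0.159,-0.11,0,0,0,0],[0.108,0.159,-0.14,0,0,0,0],[0.108,0.159,-0.155,0,0,0,0],[0.108,0.159,-0.165,0,0,0,0],[0.108,0.159,-0.17,0,0,0,0],[0.108,0.159,-0.17,0,0,0,0]],
  ],
)

```text
clock: 2.4
eef_pos: [504.3, -76.6, 202.3]
eef_rot: [-3.142, -0.0, -0.296]
wrist_force: [0.4, -0.3, -0.5]
finger_gap: 93.8
finger_force: 0.0
```

Emit:
servo_tool(
  motion=[
    [[0,0,0,0,0,0,0.7],[0,0,0,0,0,0,0.75],[0,0,0,0,0,0,0.8],[0,0,0,0,0,0,0.85],[0,0,0,0,0,0,0.9],[0,0,0,0,0,0,1],[0,0,0,0,0,0,1],[0,0,0,0,0,0,1]],
  ],
  newtons=30,
)

```text
clock: 3.2
eef_pos: [504.2, -76.2, 202.1]
eef_rot: [-3.142, -0.0, -0.295]
wrist_force: [0.0, -0.4, -0.4]
finger_gap: 33.3
finger_force: 0.0
```

Emit:
servo_tool(
  motion=[
    [[0,0,0,0,0,0,1],[0,0,0,0,0,0,1],[0,0,0,0,0,0,1],[0,0,0,0,0,0,1],[0,0,0,0,0,0,1]],
  ],
  newtons=30,
)

```text
clock: 3.7
eef_pos: [504.3, -76.4, 202.1]
eef_rot: [3.141, -0.0, -0.295]
wrist_force: [1.2, -2.0, -0.2]
finger_gap: 17.6
finger_force: 30.0
```

Emit:
servo_tool(
  motion=[
    [[0,0,0.004,0,0,0,1],[0,0,0.008,0,0,0,1],[0,0,0.012,0,0,0,1],[0,0,0.016,0,0,0,1],[0,0,0.02,0,0,0,1],[0,0,0.02,0,0,0,1]],
  ],
)

```text
clock: 4.3
eef_pos: [504.2, -76.2, 212.3]
eef_rot: [-3.142, 0.0, -0.295]
wrist_force: [0.9, -0.6, -8.2]
finger_gap: 18.1
finger_force: 30.0
```

Emit:
servo_tool(
  motion=[
    [[0,0,0.01,0,0,0,1],[0,0,0.02,0,0,0,1],[0,0,0.03,0,0,0,1],[0,0,0.04,0,0,0,1],[0,0,0.05,0,0,0,1],[0,0,0.06,0,0,0,1],[0,0,0.07,0,0,0,1],[0,0,0.08,0,0,0,1],[0,0,0.09,0,0,0,1],[0,0,0.1,0,0,0,1]],
  ],
)

```text
clock: 5.3
eef_pos: [504.2, -76.2, 262.5]
eef_rot: [-3.142, 0.0, -0.295]
wrist_force: [-0.1, -0.3, -8.2]
finger_gap: 18.3
finger_force: 30.0
```

Emit:
servo_tool(
  motion=[
    [[0,0,0.01,0,0,0,1],[0,0,0.02,0,0,0,1],[0,0,0.03,0,0,0,1],[0,0,0.04,0,0,0,1],[0,0,0.05,0,0,0,1],[0,0,0.06,0,0,0,1],[0,0,0.07,0,0,0,1],[0,0,0.08,0,0,0,1],[0,0,0.09,0,0,0,1],[0,0,0.098,0,0,0,1]],
  ],
)

```text
clock: 6.3
eef_pos: [504.3, -76.2, 311.5]
eef_rot: [-3.142, -0.0, -0.295]
wrist_force: [0.1, -1.1, -9.1]
finger_gap: 17.0
finger_force: 30.0
```

Emit:
servo_tool(
  motion=[
    [[0,0,0,0,0,0,1],[0,0,0,0,0,0,1]],
  ],
)

```text
clock: 6.5
eef_pos: [504.2, -76.2, 310.9]
eef_rot: [3.142, 0.0, -0.295]
wrist_force: [-0.6, -0.1, -8.0]
finger_gap: 17.8
finger_force: 30.0
```

```bash
python3 - <<'E'
from h import *
f,d,P,c=cam("side"); np.savez("side2",f=f,P=P,d=d)
z=P[90:260,240:350]
# head top height: points near stand away from gripper
h=np.array([504,-76.4])-62*np.array([np.cos(.295),-np.sin(.295)])
m=(np.hypot(P[...,0]-h[0],P[...,1]-h[1])<18)&(P[...,2]>150)&(d>0)
print(m.sum(),np.percentile(P[m][:,2],[50,90,95]) if m.any() else "")
s=np.load("side.npz");P=s["P"];m=(np.hypot(P[...,0]-h[0],P[...,1]-h[1])<18)&(P[...,2]>150);print(m.sum(),np.percentile(P[m][:,2],[50,90,95]))
cv2.imwrite("pics/d.png",cv2.resize(f[90:260,220:360,::-1],(490,595),interpolation=cv2.INTER_CUBIC))
E
```

```text
128 [303.83965533 305.68818167 306.02981135]
109 [195.13053879 197.46359788 197.96964256]
```

View pics/d.png

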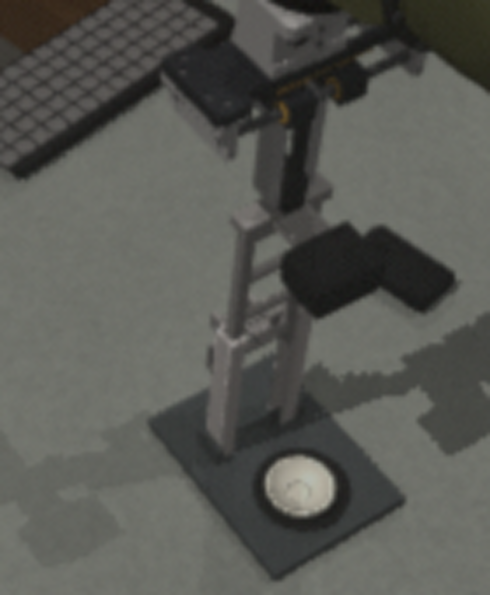

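The ladder has been lifted 108 mm without slipping in the grip, and the dish hasn't moved. Before lowering I'll get a depth hint of the pawl's height.

```bash
python3 - <<'E'
import numpy as np
for n in("top","side","side2"):
    o=np.load(n+".npz");P=o["P"];q=P-[504.,-76.4,0]
    c,s=np.cos(.295),np.sin(.295)
    x=c*q[...,0]-s*q[...,1]; y=s*q[...,0]+c*q[...,1]; z=P[...,2]
    for a in range(-2,60,6):
        m=(x>a)&(x<a+6)&(abs(y)<9)&(z>100)&(z<190)&(o["d"]>0)
        if m.any(): print(n,a,m.sum(),np.sort(z[m]).round(0)[::max(1,m.sum()//10)])
E
```

```text
top 10 2 [140. 142.]
top 16 11 [140. 141. 141. 142. 142. 143. 143. 144. 144. 145. 147.]
top 22 14 [136. 137. 138. 138. 139. 140. 140. 140. 141. 141. 141. 141. 143. 146.]
top 28 16 [133. 135. 135. 135. 136. 136. 136. 136. 137. 137. 139. 140. 140. 140.
 143. 144.]
top 34 15 [135. 136. 136. 136. 137. 137. 137. 137. 138. 138. 139. 139. 139. 140.
 141.]
top 40 13 [134. 135. 135. 135. 135. 135. 136. 136. 137. 137. 138. 139. 140.]
side -2 24 [126. 127. 128. 129. 130. 139. 141. 143. 144. 144. 144. 147.]
side 4 12 [125. 129. 141. 142. 144. 144. 144. 145. 145. 145. 146. 146.]
side 10 1 [143.]
side2 -2 22 [139. 141. 143. 144. 145. 148. 151. 152. 154. 186. 190.]
side2 4 11 [148. 149. 150. 151. 151. 151. 153. 153. 153. 154. 190.]
side2 10 9 [148. 148. 149. 149. 150. 150. 151. 151. 152.]
side2 16 3 [144. 144. 146.]
side2 22 3 [141. 142. 143.]
```

Emit:
servo_tool(
  motion=[
    [[0,0,-0.006,0,0,0,1],[0,0,-0.012,0,0,0,1],[0,0,-0.018,0,0,0,1],[0,0,-0.024,0,0,0,1],[0,0,-0.03,0,0,0,1],[0,0,-0.034,0,0,0,1],[0,0,-0.036,0,0,0,1],[0,0,-0.036,0,0,0,1]],
  ],
  newtons=20,
)

```text
clock: 7.35
eef_pos: [504.2, -76.2, 293.0]
eef_rot: [-3.142, 0.0, -0.295]
wrist_force: [-0.2, 0.3, -8.2]
finger_gap: 17.9
finger_force: 20.0
```

The dropped pawl's top is near z 145, so the seat should come at about TCP z 274. I'm going down slowly to 281 and will feel for it from there.

Emit:
servo_tool(
  motion=[
    [[0,0,-0.003,0,0,0,1],[0,0,-0.006,0,0,0,1],[0,0,-0.009,0,0,0,1],[0,0,-0.012,0,0,0,1],[0,0,-0.014,0,0,0,1],[0,0,-0.016,0,0,0,1],[0,0,-0.018,0,0,0,1],[0,0,-0.02,0,0,0,1],[0,0,-0.022,0,0,0,1],[0,0,-0.022,0,0,0,1]],
  ],
  newtons=15,
)

```text
clock: 8.35
eef_pos: [504.2, -76.2, 281.9]
eef_rot: [3.142, 0.0, -0.295]
wrist_force: [0.5, 0.7, -8.5]
finger_gap: 17.7
finger_force: 15.0
```

Emit:
servo_tool(
  motion=[
    [[0,0,-0.001,0,0,0,1],[0,0,-0.002,0,0,0,1],[0,0,-0.003,0,0,0,1],[0,0,-0.004,0,0,0,1],[0,0,-0.004,0,0,0,1]],
  ],
)

```text
clock: 8.85
eef_pos: [504.2, -76.2, 280.0]
eef_rot: [3.142, 0.0, -0.295]
wrist_force: [0.3, -0.2, -7.9]
finger_gap: 18.1
finger_force: 15.0
```

Emit:
servo_tool(
  motion=[
    [[0,0,-0.001,0,0,0,1],[0,0,-0.002,0,0,0,1],[0,0,-0.003,0,0,0,1],[0,0,-0.003,0,0,0,1]],
  ],
)

```text
clock: 9.25
eef_pos: [504.2, -76.2, 278.5]
eef_rot: [-3.142, 0.0, -0.295]
wrist_force: [-0.1, -0.4, -7.7]
finger_gap: 17.6
finger_force: 15.0
```

Emit:
servo_tool(
  motion=[
    [[0,0,-0.001,0,0,0,1],[0,0,-0.002,0,0,0,1],[0,0,-0.002,0,0,0,1]],
  ],
)

```text
clock: 9.55
eef_pos: [504.2, -76.2, 277.5]
eef_rot: [3.142, 0.0, -0.295]
wrist_force: [0.1, -0.5, -8.5]
finger_gap: 17.8
finger_force: 15.0
```

Emit:
servo_tool(
  motion=[
    [[0,0,-0.001,0,0,0,1],[0,0,-0.002,0,0,0,1],[0,0,-0.002,0,0,0,1]],
  ],
)

```text
clock: 9.85
eef_pos: [504.2, -76.2, 276.5]
eef_rot: [-3.142, 0.0, -0.295]
wrist_force: [-0.3, -0.2, -7.3]
finger_gap: 18.1
finger_force: 15.0
```

Emit:
servo_tool(
  motion=[
    [[0,0,-0.001,0,0,0,1],[0,0,-0.002,0,0,0,1],[0,0,-0.002,0,0,0,1]],
  ],
)

```text
clock: 10.15
eef_pos: [504.2, -76.2, 275.5]
eef_rot: [3.142, 0.0, -0.295]
wrist_force: [0.0, -0.2, -9.0]
finger_gap: 17.7
finger_force: 15.0
```

Emit:
servo_tool(
  motion=[
    [[0,0,-0.001,0,0,0,1],[0,0,-0.002,0,0,0,1],[0,0,-0.002,0,0,0,1]],
  ],
)

```text
clock: 10.45
eef_pos: [504.3, -76.2, 274.9]
eef_rot: [-3.142, -0.001, -0.295]
wrist_force: [-0.2, -0.1, -6.0]
finger_gap: 18.0
finger_force: 15.0
```

Emit:
servo_tool(
  motion=[
    [[0,0,-0.001,0,0,0,1],[0,0,-0.001,0,0,0,1],[0,0,-0.001,0,0,0,1]],
  ],
)

```text
clock: 10.75
eef_pos: [504.4, -76.3, 274.6]
eef_rot: [-3.142, -0.001, -0.295]
wrist_force: [-0.5, 0.4, -0.0]
finger_gap: 17.4
finger_force: 15.0
```

The wrist force is now zero, so the rung is carried by the pawl at a lift of 72.5 mm, as predicted. I'm opening gently.

Emit:
servo_tool(
  motion=[
    [[0,0,0,0,0,0,1],[0,0,0,0,0,0,1]],
  ],
  newtons=5,
)

```text
clock: 10.95
eef_pos: [504.4, -76.3, 274.5]
eef_rot: [-3.142, -0.001, -0.295]
wrist_force: [-1.9, 0.2, 3.0]
finger_gap: 18.0
finger_force: 5.0
```

Emit:
servo_tool(
  motion=[
    [[0,0,0,0,0,0,0.75],[0,0,0,0,0,0,0.6],[0,0,0,0,0,0,0.5],[0,0,0,0,0,0,0.4],[0,0,0,0,0,0,0.4],[0,0,0,0,0,0,0.4]],
  ],
)

```text
clock: 11.55
eef_pos: [504.2, -76.2, 274.1]
eef_rot: [-3.142, -0.0, -0.295]
wrist_force: [0.0, 0.3, 0.9]
finger_gap: 55.9
finger_force: 0.0
```

Emit:
servo_tool(
  motion=[
    [[0,0,0.01,0,0,0,0.4],[0,0,0.03,0,0,0,0.4],[0,0,0.07,0,0,0,0.4],[0,0,0.12,0,0,0,0.4],[0,0,0.18,0,0,0,0.4],[-0.1,-0.2,0.2,0,0,0,0.4],[-0.15,-0.35,0.2,0,0,0,0.4],[-0.15,-0.35,0.2,0,0,0,0.4],[-0.15,-0.35,0.2,0,0,0,0.4],[-0.15,-0.35,0.2,0,0,0,0.4]],
  ],
)

```text
clock: 12.55
eef_pos: [427.5, -254.7, 374.9]
eef_rot: [3.141, -0.001, -0.3]
wrist_force: [-0.7, -0.0, -0.6]
finger_gap: 56.4
finger_force: 0.0
```

```bash
python3 - <<'E'
from h import *
s=np.load("side.npz")
h=np.array([504,-76.4])-62*np.array([np.cos(.295),-np.sin(.295)])
f,d,P,c=cam("side")
for Q in(s["P"],P):
    for k,r in((h,18),(np.array([504,-76.4]),12)):
        m=(np.hypot(Q[...,0]-k[0],Q[...,1]-k[1])<r)&(Q[...,2]>180)&(Q[...,2]<330);print(m.sum(),np.percentile(Q[m][:,2],[50,90,95]))
cv2.imwrite("pics/e.png",cv2.resize(f[100:340,120:380,::-1],(640,590),interpolation=cv2.INTER_CUBIC))
E
```

```text
109 [195.13053879 197.46359788 197.96964256]
78 [224.1740863  228.87271969 229.80852865]
125 [265.24158123 267.14450255 267.47338273]
109 [287.96594314 300.75777524 301.46447253]
```

View pics/e.png

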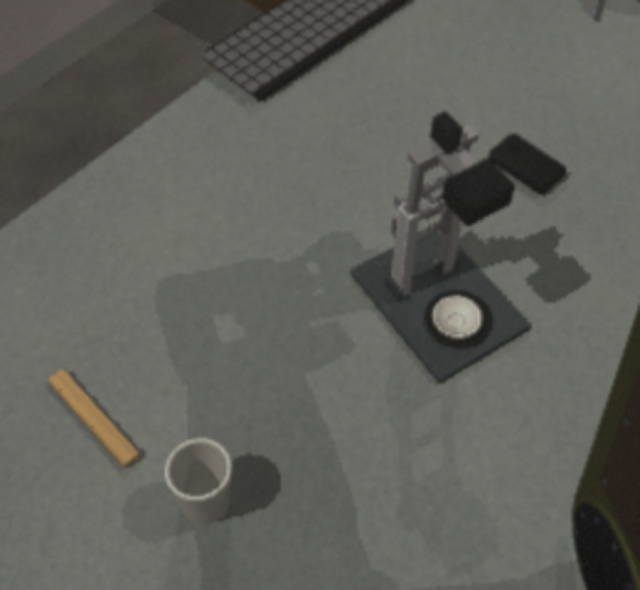

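The section hangs about 71 mm up (head at (478,190)) with the gripper clear. The cup (198,475), block, mouse and dish (458,317) are in place. I'm handing it in.

```bash
python3 -c "
from cell import manip
print(manip.sign_off())"
```

```text
the job is handed in; nothing more can be done
None
```

The ladder section's second rung is resting on the pawl, about 71 mm above its start; the gripper is released and clear, the bystanders look undisturbed, and the job was handed in at about 12.6 s.

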